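# Unlatch the dry-storage box, break its seal and hold the lid ajar

### The job

Push the latch on the front of the grey dry-storage box along its slide (to the left as seen from the robot) until it snaps into its open detent and leave it there. Then take the lid by its round black knob, pull up until the sticky seal breaks free, and finish still holding the knob with the lid kept still just ajar: a gap of about 15 mm (10 to 25 mm) at its front edge, never letting it fly up beyond 40 mm. Leave the other things on the table where they are.

Things in the scene. Friction and masses are not known exactly. Their poses are not given: they have to be found in the camera images.
- dry_box: Grey dry-storage box fixed to the table, 170 (x) x 180 (y) x 70 mm high. Origin: centre of its underside, on the table. x runs from the latch side (front, towards the robot) to the hinge side, y to the left, z up. In front of it an aluminium latch rail block, x -151 to -107 mm, y -85 to 85 mm, 55 mm high, end stops to 67 mm.
- latch (a joint): Latch travel in m, growing towards the box's +y. Below 0.024 its tongue locks the lid's lip. It slides with 1 N friction up to 0.033, then a spring ball must be pushed over a ridge (6 to 9 N more, crest at 0.039) and snaps into the open detent at 0.045, which keeps it; hard stop at 0.047.
- latch_grip (a point): Centre of the latch's upright grip, a dark steel fin 22 (box x) x 18 (box y) x 42 mm high, z = 71 to 114 mm above the table (this point at 92 mm), 129 mm in front of the box's origin, on a carriage 36 x 42 mm with its top at 72 mm. An 18 mm wide tongue runs from the fin to the lid at z = 80 to 87 mm. The fin's two y sides are free.
- lid (a joint): Opening angle of the lid in rad, 0 shut; the gap at the front edge is 173 mm x the angle (0.087 rad = 15 mm). The seal grips over the first 4 mm or so of the gap: about 10 to 18 N straight up at the knob breaks it, after that about 3 N holds the lid. Let go, it falls back to a gap below 7 mm.
- lid_hinge_line (a point): Middle of the lid's hinge line, which runs along the box's y axis, 88 mm behind the box's origin and 70 mm above the table. The aluminium lid is 173 x 180 x 8 mm, its upper face 78 mm above the table when shut, with a lip 20 mm long and 30 mm wide in the middle of its front edge.
- lid_knob: Round black knob on the lid: a mushroom head 34 mm across, 89 to 113 mm above the table when shut, on a 20 mm thick stem. Origin on its axis at the middle of the head (101 mm up), 143 mm in front of the hinge line and 31 mm above it; turns with the lid. z along its axis, x and y as the box's.
- housing: Bystander, not to be moved: titanium-grey accelerometer housing, round, 32 mm across, 38 mm high; origin at the centre of its underside.
- stud1: Bystander, not to be moved: stainless mounting stud, 18 mm head, 24 mm high; origin at the centre of its underside.
- stud2: Bystander, not to be moved: a second stud of the same kind; origin at the centre of its underside.
- test_block: Bystander, not to be moved: red anodized test block 50 x 40 x 25 mm; origin at the centre of its underside.
- pad: Bystander, not to be moved: grey damping pad 80 x 80 x 10 mm; origin at the centre of its underside.
- cal_mass: Bystander, not to be moved: steel calibration mass, round, 44 mm across, 28 mm high; origin at the centre of its underside.
- driver: Bystander, not to be moved: screwdriver 170 mm long lying down; origin at the centre of its underside.

How it is judged:
On the way, in this order (a step that is already met when the one before it is completed fails the run):
1. the latch has snapped into its open detent, the lid still shut (value of joint latch above 0.0425 m and value of joint lid below 0.03 rad), for 0.2 s.
2. the seal is broken and the lid is ajar, held by its knob (value of joint latch above 0.0425 m and value of joint lid above 0.055 rad and contact force between the fingers and lid_knob above 0.5 N), for 0.2 s.
At the end, for the whole second after the job is handed in: The latch stays in its open detent (over 42.5 mm of travel), the lid stands still (under 0.05 rad/s) with a gap of 9.5 to 26 mm at its front edge (0.055 to 0.152 rad), and the fingers hold its knob (over 0.5 N) (all of step 2 and value of joint lid below 0.152 rad and velocity of joint lid between -0.05 and 0.05 rad/s); the arm keeps its last pose, push and grip.
It fails at once if the lid flies up beyond 45 mm at its front edge (value of joint lid above 0.26 rad).
It fails at once if another thing on the table is moved by more than 20 mm (distance of any of housing, stud1, stud2, test_block, pad, cal_mass, driver from where it was at the start of the episode above 0.02 m).
It also fails if it takes over 42 s, if anything falls off the work surface, if the arm or the gripper's body presses on something with over 40 N, if the wrist force passes 120 N, or if a joint passes its speed limit or range.

### The arm

A 7-joint arm with a two-finger parallel gripper is mounted at the origin on the work surface. World frame = base frame: x ahead of the robot, y to its left, z up, the work surface at z = 0. Lengths are in m, angles in rad, forces in N, time in s.
With the tool pointing down it reaches from about 0.425 to 0.975 m from the base axis. Payload 16.7 kg.
Tool frame: the origin (TCP) lies midway between the tips of the shut fingers; the grasp point (between the pads) lies 19 mm behind it; z points along the fingers, y is the direction in which the jaws open and shut (so a half turn about z gives the same grasp; the last joint's range is limited). The gripper opens to 85 mm and grips with 20 to 120 N. Pads are 22 mm wide; open, the fingers measure 114 mm over their backs; the gripper's body (76 mm by 85 mm) begins 54 mm behind the grasp point. The pads swing forward as they close: fully open they stand 13 mm farther back than shut.
Start: joints at [1.038, 0.426, 0.074, 1.606, -0.034, 1.111, -0.067], TCP at [0.253, -0.626, 0.231] pointing down, gripper open.
Joint ranges: [-2.85, 2.85], [-0.5, 2.14], [-1.23, 1.37], [0.21, 2.46], [-1.02, 4.16], [0.16, 2.05], [-2.73, 2.73]. Speed limits (rad/s): [1.89, 1.89, 2.39, 2.39, 3.01, 3.01, 3.01].

### API

Orientations are given as a unit quaternion [x, y, z, w].
In Python, from station import manip gives the robot as it stands.
- The arm moves only by the tool move_arm, never from a script. Its argument "motion" is a list of rows, each an object of numbers: "grip": the gripper's target within -1 to 1 (fully open at 1, half-way at 0, shut at -1); "dx", "dy", "dz": the shift along the tool's x, y, z in mm; "turn": the turn about the tool's z in degrees. In form: [{"grip": .., "dx": .., "dy": .., "dz": .., "turn": ..}, ...]. A call has 1 to 5 rows; each row shifts and turns the pose as measured when the row begins, along the tool's axes as they then stand; what a row does not reach is not made up. A row lasts 1/10 s, in which the tool goes at most 50 mm and 8.59 degrees, less where a joint would pass 70% of its speed; a pose out of reach is approached as far as the arm can. A call with a gripper value outside its range is refused whole. The fingers move at their own pace and stop on an object; the grip force is fixed at half the most. Time passes only in rows, so rows that do not move let the fingers close. It gives the time, the measured TCP pose, the force and the opening at its end, in the units of the state.
- manip.state(): the state, without advancing time (a new reading comes with each control period).
- manip.capture(name): name is "scene" or "top" or "wrist"; returns (picture, depth): 420x560x3 uint8, red, green, blue; 420x560 float32, m along the optical axis (not along the pixel's ray), 0 where there is no reading.
- manip.camera_info(name): a dict with "fx", "fy", "cx", "cy" (pixels), "R" (3x3) and "t" (3): a world point X has camera coordinates R X + t; the wrist camera has in their place "mount" (4x4, takes a point from camera to tool coordinates, whose origin is the TCP and whose axes are the flange's). Camera axes: x right, y down, z forward; pixel columns grow to the right and rows downward; lengths in m; the calibration is good to about 2 mm. A picture is of the moment at which its call begins: read the wrist's pose just before it. camera_info takes no time and is no camera call.
- manip.close_job(): hands the job in, once; it reports no verdict.
The state is a dict: "time": time; "joint_positions": joint angles; "qd": joint speeds; "joint_efforts": joint torques, N m; "tcp_pos": TCP position; "eef_rot": TCP orientation; "contact_force": force on the tool from outside, world axes, zero at the start; "torque": the same for the moment, N m; "gripper_width": opening from 0.0 (shut) to 1.0 (fully open).
Only numpy, scipy, OpenCV 4.12 (cv2) and the standard library are available. Lean on these libraries where they do the work, as an engineer would, in place of code of your own. Each camera call takes 0.05 s, during which the arm holds its last target. There are 200 camera calls.

## Working session

There is one attempt and no reset: what is moved stays moved. The work goes in short steps, Python scripts to look and compute and a tool call to move; the robot and the scene stay as the last step left them, time stands still between calls to the robot, and variables do not carry over. Pictures are saved under pics/ and viewed, about 8 in all and at most 12, crops included, and the job is handed in when it is done.

Besides the shell and the picture viewer there is one more tool, called after "Request:" in YAML: its name, and indented under it one key for each argument. move_arm: Moves the arm, as the interface text tells. Its arguments: {"type":"object","properties":{"motion":{"type":"array"}},"required":["motion"]}

```bash
mkdir -p pics
cat > h.py <<'E'
from station import manip
import numpy as np, cv2
def grab(n,name):
    p,d=manip.capture(n); cv2.imwrite(f'pics/{name}.png',p[:,:,::-1]); np.save(f'pics/{name}.npy',d); return p,d
def w(n,d,u,v,z=None):
    c=manip.camera_info(n); R=np.array(c['R']);t=np.array(c['t'])
    r=np.array([(u-c['cx'])/c['fx'],(v-c['cy'])/c['fy'],1.]); 
    if z is None: return R.T@(r*d[int(v),int(u)]-t)
    o=-R.T@t; q=R.T@r; return o+q*(z-o[2])/q[2]
E
python3 - <<'E'
from h import *
print(manip.state())
grab('scene','s1');grab('top','t1')
a=cv2.imread('pics/s1.png');b=cv2.imread('pics/t1.png')
E
```

```text
{'time': 0.0, 'joint_positions': array([ 1.03751848,  0.42673581,  0.07387241,  1.60660648, -0.03412762,
        1.11079105, -0.06709173]), 'qd': array([ 0.00083618,  0.00148598,  0.00076102, -0.00041012,  0.00054827,
        0.00045195,  0.00053564]), 'joint_efforts': array([-1.66530613e-04, -9.49835443e+01,  3.76055539e+00, -4.63522124e+01,
        1.92043389e-02,  1.00627707e-02, -2.35406574e-06]), 'tcp_pos': array([ 0.2525545 , -0.62553578,  0.23060892]), 'eef_rot': array([ 9.81650811e-01,  1.90686329e-01, -1.60758153e-04, -6.19747102e-04]), 'contact_force': array([0.95998734, 0.64115067, 0.1213599 ]), 'torque': array([-0.0265252 ,  0.04165629, -0.06683351]), 'gripper_width': 1.0050404220031743}
```

View pics/t1.png

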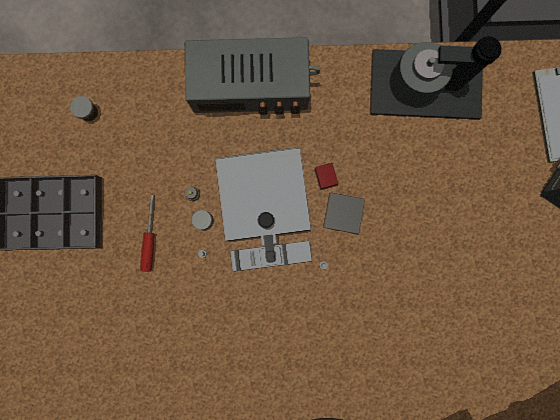

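View pics/s1.png

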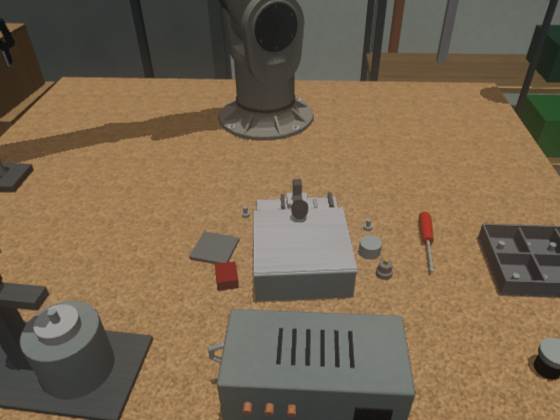

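The top view shows the box centred near (264,197), the knob at (266,219), the latch fin at about (270,252), and the studs at (202,254) and (324,266). I'll enlarge that area and measure it.

Run:
```python
from h import *
d=np.load('pics/t1.npy');b=cv2.imread('pics/t1.png')
cv2.imwrite('pics/t1c.png',cv2.resize(b[140:280,180:340],None,fx=5,fy=5,interpolation=cv2.INTER_CUBIC)[:600 if 0 else 700][100:700])
for n,u,v,z in [('knob',266,219,.113),('fin',270,252,.114),('lidBL',216,158,.078),('lidBR',300,149,.078),('lidFR',310,231,.078),('lidFL',225,241,.078),('stud',202,254,.024),('stud2',324,266,.024)]:
    print(n,w('top',d,u,v,z).round(4),w('top',d,u,v).round(4))
```

```text
knob [0.5707 0.1174 0.113 ] [0.5706 0.1173 0.1158]
fin [0.5043 0.1109 0.114 ] [0.5043 0.1109 0.1149]
lidBL [0.7043 0.2209 0.078 ] [0.7047 0.2212 0.0758]
lidBR [0.7188 0.0434 0.078 ] [0.7338 0.04   0.0034]
lidFR [0.5456 0.0275 0.078 ] [ 0.5482  0.0227 -0.0015]
lidFL [0.5291 0.2047 0.078 ] [0.5304 0.2132 0.0025]
stud [0.5029 0.2616 0.024 ] [0.5029 0.2613 0.0257]
stud2 [ 0.4705 -0.004   0.024 ] [ 0.4705 -0.0039  0.0249]
```

View pics/t1c.png

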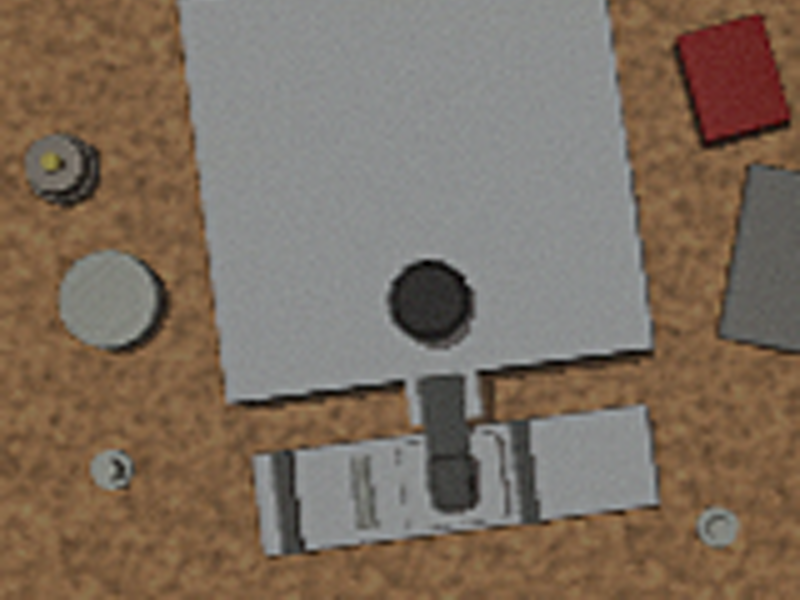

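The crop shows the fin centred at about (454,484) and the knob at (430,301), which are original pixels (270.8,256.8) and (266,220.2). The lid edges give a yaw of about 5.3°.

```bash
cat >> h.py <<'E'
from scipy.spatial.transform import Rotation as Ro
def to(*p):
    s=manip.state(); R=Ro.from_quat(s['eef_rot']).as_matrix(); 
    print('tcp',s['tcp_pos'].round(4),'xdir',np.degrees(np.arctan2(R[1,0],R[0,0])).round(2),'tilt',R[:,2].round(3))
    for q in p: print(q,'tool mm',(R.T@(np.array(q)-s['tcp_pos'])*1000).round(1))
E
python3 - <<'E'
from h import *
d=None
f=w('top',d,270.8,256.8,.114);k=w('top',d,266,220.2,.113)
y=np.radians(5.3);X=np.array([np.cos(y),np.sin(y),0]);Y=np.array([-X[1],X[0],0])
print(f,k,(f-k)@X,(f-k)@Y)
to([0.45,-0.4,.23],list(f-.05*Y))
E
```

```text
[0.49473543 0.10951437 0.114     ] [0.56832944 0.11747352 0.113     ] -0.07401456401221589 -0.001127202397061672
tcp [ 0.2526 -0.6255  0.2307] xdir 21.99 tilt [-0.001  0.001 -1.   ]
[0.45, -0.4, 0.23] tool mm [ 267.5 -135.2    0.8]
[np.float64(0.49935396376177754), np.float64(0.05972813673591505), np.float64(0.11399999999999999)] tool mm [ 485.4 -542.9  117.3]
```

Request:
move_arm:
  motion:
    - {"grip": -1,"dx": 38,"dy": -20,"dz": 0,"turn": 0}
    - {"grip": -1,"dx": 38,"dy": -20,"dz": 0,"turn": 0}
    - {"grip": -1,"dx": 38,"dy": -20,"dz": 0,"turn": 8.3}
    - {"grip": -1,"dx": 35,"dy": -30,"dz": 0,"turn": 8.3}
    - {"grip": -1,"dx": 35,"dy": -30,"dz": 0,"turn": 0}

```text
time: 0.6
tcp_pos: [0.3913, -0.4577, 0.228]
eef_rot: [0.999, 0.038, -0.002, -0.001]
contact_force: [0.5, -1.8, 0.0]
gripper_width: 0.146
```

```bash
python3 -c "
from h import *
to([.499,.06,.2])"
```

```text
tcp [ 0.3913 -0.4577  0.228 ] xdir 4.35 tilt [-0.005  0.002 -1.   ]
[0.499, 0.06, 0.2] tool mm [ 146.7 -508.    28.4]
```

Request:
move_arm:
  motion:
    - {"grip": -1,"dx": 20,"dy": -42,"dz": 3,"turn": -1}
    - {"grip": -1,"dx": 20,"dy": -42,"dz": 3,"turn": 0}
    - {"grip": -1,"dx": 20,"dy": -42,"dz": 3,"turn": 0}
    - {"grip": -1,"dx": 20,"dy": -42,"dz": 3,"turn": 0}
    - {"grip": -1,"dx": 20,"dy": -42,"dz": 3,"turn": 0}

```text
time: 1.1
tcp_pos: [0.4755, -0.2304, 0.2117]
eef_rot: [0.999, 0.047, -0.003, -0.001]
contact_force: [0.5, -0.5, 0.4]
gripper_width: -0.002
```

Request:
move_arm:
  motion:
    - {"grip": -1,"dx": 10,"dy": -45,"dz": 3,"turn": 0}
    - {"grip": -1,"dx": 10,"dy": -45,"dz": 3,"turn": 0}
    - {"grip": -1,"dx": 10,"dy": -45,"dz": 3,"turn": 0}
    - {"grip": -1,"dx": 10,"dy": -45,"dz": 3,"turn": 0}
    - {"grip": -1,"dx": 5,"dy": -30,"dz": 3,"turn": 0}

```text
time: 1.6
tcp_pos: [0.5006, -0.0058, 0.196]
eef_rot: [0.999, 0.049, -0.003, -0.001]
contact_force: [0.1, -0.7, 0.3]
gripper_width: 0.002
```

```bash
python3 -c "
from h import *
to([.499,.06,.19],[.499,.06,.086])"
```

```text
tcp [ 0.5006 -0.0058  0.196 ] xdir 5.58 tilt [-0.005  0.002 -1.   ]
[0.499, 0.06, 0.19] tool mm [  4.9 -65.6   6.1]
[0.499, 0.06, 0.086] tool mm [  5.4 -65.3 110.1]
```

Request:
move_arm:
  motion:
    - {"grip": -1,"dx": 3,"dy": -35,"dz": 0,"turn": 0}
    - {"grip": -1,"dx": 2,"dy": -20,"dz": 20,"turn": 0}
    - {"grip": -1,"dx": 0,"dy": -5,"dz": 25,"turn": 0}
    - {"grip": -1,"dx": 0,"dy": 0,"dz": 25,"turn": 0}
    - {"grip": -1,"dx": 0,"dy": 0,"dz": 0,"turn": 0}

```text
time: 2.1
tcp_pos: [0.4985, 0.0636, 0.124]
eef_rot: [0.999, 0.053, -0.002, -0.002]
contact_force: [-0.3, -0.5, 0.4]
gripper_width: 0.0
```

```bash
python3 -c "
from h import *
to([.499,.06,.086]); grab('wrist','w1')"
```

```text
tcp [0.4985 0.0636 0.124 ] xdir 6.08 tilt [-0.005  0.004 -1.   ]
[0.499, 0.06, 0.086] tool mm [ 0.3  3.8 38. ]
```

View pics/w1.png

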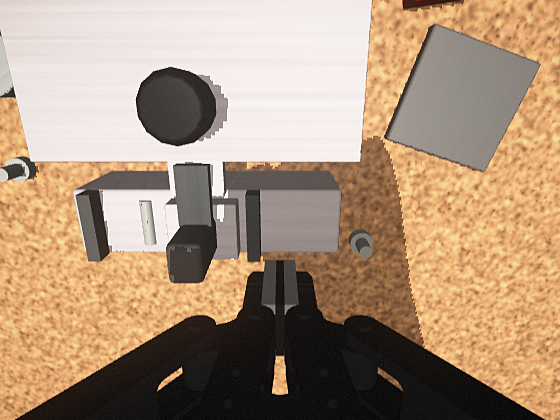

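The wrist view shows the fin's top at (190,255) and the closed fingertips at (280,275), to its right with clear space between. I'll lower the tool and push.

Request:
move_arm:
  motion:
    - {"grip": -1,"dx": 0,"dy": 0,"dz": 20,"turn": -0.5}
    - {"grip": -1,"dx": 0,"dy": 0,"dz": 16,"turn": 0}
    - {"grip": -1,"dx": 0,"dy": 0,"dz": 0,"turn": 0}

```text
time: 2.45
tcp_pos: [0.5015, 0.0632, 0.0924]
eef_rot: [0.998, 0.057, 0.001, -0.002]
contact_force: [-0.2, 0.0, 0.2]
gripper_width: -0.002
```

Request:
move_arm:
  motion:
    - {"grip": -1,"dx": 0,"dy": -10,"dz": 0,"turn": 0}
    - {"grip": -1,"dx": 0,"dy": -8,"dz": 0,"turn": 0}
    - {"grip": -1,"dx": 0,"dy": -8,"dz": 0,"turn": 0}
    - {"grip": -1,"dx": 0,"dy": -8,"dz": 0,"turn": 0}

```text
time: 2.85
tcp_pos: [0.4995, 0.0987, 0.0968]
eef_rot: [0.998, 0.055, 0.003, -0.002]
contact_force: [-0.2, -2.3, -1.8]
gripper_width: -0.0
```

```bash
python3 -c "
from h import *
f=np.array([.4947,.1095,.088]);Y=np.array([-.0924,.9957,0])
to(f+.046*Y-.022*Y)"
```

```text
tcp [0.4995 0.0987 0.0968] xdir 6.33 tilt [ 0.005  0.005 -1.   ]
[0.4924824 0.1333968 0.088    ] tool mm [ -3.2 -35.2   8.9]
```

Request:
move_arm:
  motion:
    - {"grip": -1,"dx": -1,"dy": -8,"dz": 3,"turn": 0.5}
    - {"grip": -1,"dx": -1,"dy": -8,"dz": 3,"turn": 0.5}
    - {"grip": -1,"dx": -1,"dy": -7,"dz": 3,"turn": 0}

```text
time: 3.15
tcp_pos: [0.4946, 0.1235, 0.0886]
eef_rot: [0.999, 0.046, 0.004, -0.002]
contact_force: [2.1, -11.7, 6.3]
gripper_width: 0.005
```

Request:
move_arm:
  motion:
    - {"grip": -1,"dx": 0,"dy": -7,"dz": 1,"turn": 0}
    - {"grip": -1,"dx": 0,"dy": -7,"dz": 1,"turn": 0}

```text
time: 3.35
tcp_pos: [0.4932, 0.136, 0.0862]
eef_rot: [0.999, 0.045, 0.004, -0.0]
contact_force: [2.7, -52.2, 28.9]
gripper_width: -0.001
```

```bash
python3 -c "
from h import *
f=np.array([.4947,.1095,.09]);Y=np.array([-.0924,.9957,0])
to(f+.046*Y-.022*Y);grab('wrist','w2');print(manip.state()['contact_force'])"
```

```text
tcp [0.4932 0.136  0.0862] xdir 5.17 tilt [ 0.007  0.001 -1.   ]
[0.4924824 0.1333968 0.09     ] tool mm [-1.   2.5 -3.8]
[  0.72250012 -24.246589    12.80406279]
```

View pics/w2.png

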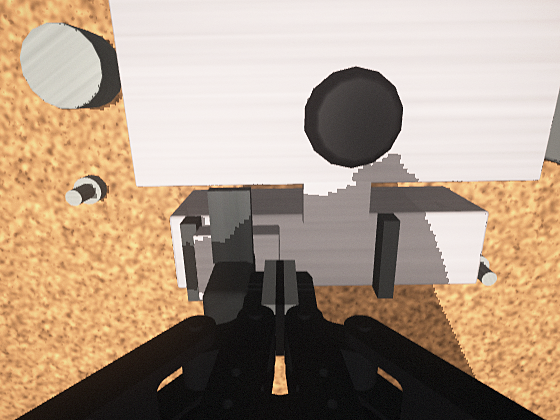

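The wrist view shows the carriage against the left end stop at (190,260), with the tongue at (230,220), well left of the lip. The force peaked at 52 N, so the latch hit its hard stop. I'll back off, rise, open the gripper and go above the knob.

Request:
move_arm:
  motion:
    - {"grip": -1,"dx": 0,"dy": 6,"dz": 0,"turn": 0}
    - {"grip": -1,"dx": 0,"dy": 10,"dz": 0,"turn": 0}
    - {"grip": -1,"dx": 0,"dy": 0,"dz": -35,"turn": 0}
    - {"grip": 0,"dx": 0,"dy": 0,"dz": -35,"turn": 0}
    - {"grip": 1,"dx": 0,"dy": 0,"dz": -25,"turn": 0}

```text
time: 3.9
tcp_pos: [0.4913, 0.1181, 0.1796]
eef_rot: [0.999, 0.045, -0.001, 0.001]
contact_force: [-0.7, 0.1, -0.5]
gripper_width: 0.332
```

```bash
python3 -c "
from h import *
to([.5683,.1175,.19],[.5683,.1175,.084]);p,d=grab('top','t2')
for q in [manip.state()['contact_force']]:print(q)
b=cv2.imread('pics/t2.png');cv2.imwrite('pics/t2c.png',cv2.resize(b[180:280,190:330],None,fx=5,fy=5))"
```

```text
tcp [0.4913 0.1181 0.1796] xdir 5.16 tilt [-0.002 -0.003 -1.   ]
[0.5683, 0.1175, 0.19] tool mm [ 76.6   7.5 -10.6]
[0.5683, 0.1175, 0.084] tool mm [76.8  7.3 95.4]
[2.77139974 1.22055141 4.83739036]
```

Request:
move_arm:
  motion:
    - {"grip": 1,"dx": 30,"dy": 3,"dz": -3,"turn": 0}
    - {"grip": 1,"dx": 30,"dy": 3,"dz": 0,"turn": 0}
    - {"grip": 1,"dx": 12,"dy": 1,"dz": 0,"turn": 0}
    - {"grip": 1,"dx": 0,"dy": 0,"dz": 0,"turn": 0}

```text
time: 4.35
tcp_pos: [0.5674, 0.1185, 0.1877]
eef_rot: [0.999, 0.045, 0.003, -0.0]
contact_force: [-0.4, 0.5, 0.5]
gripper_width: 0.997
```

```bash
python3 -c "
from h import *
to([.5683,.1175,.084]);grab('wrist','w3');s=manip.state();print(s['contact_force'],s['gripper_width'])
c=manip.camera_info('wrist');M=np.linalg.inv(np.array(c['mount']));R=Ro.from_quat(s['eef_rot']).as_matrix()
for q in [[.5683,.1175,.113],[.4947-.0924*.045,.1095+.045,.114]]:
  p=M[:3,:3]@(R.T@(np.array(q)-s['tcp_pos']))+M[:3,3];print(c['fx']*p[0]/p[2]+c['cx'],c['fy']*p[1]/p[2]+c['cy'])"
```

```text
tcp [0.5674 0.1185 0.1877] xdir 5.19 tilt [ 0.005  0.    -1.   ]
[0.5683, 0.1175, 0.084] tool mm [  0.2   1.1 103.7]
[-0.4251696  -1.5264488  -0.45351429] 0.9994222360427721
282.94763203801114 217.2950703456772
221.84891150458913 314.0786784630882
```

View pics/w3.png

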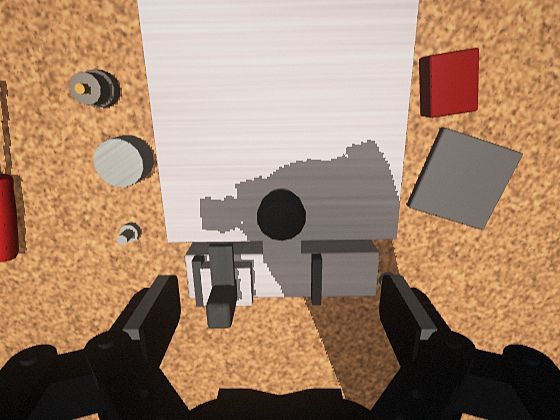

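The knob is at (281,214), against a predicted (283,217), so it is within about 2 mm. The fin is at (220,307), which fits about 45 mm of travel, so the latch is open. I'll lower the gripper over the knob.

Request:
move_arm:
  motion:
    - {"grip": 1,"dx": 2,"dy": 0,"dz": 30,"turn": 0}
    - {"grip": 1,"dx": 0,"dy": 0,"dz": 30,"turn": 0}
    - {"grip": 1,"dx": 0,"dy": 0,"dz": 25,"turn": 0}
    - {"grip": 1,"dx": 0,"dy": 0,"dz": 0,"turn": 0}

```text
time: 4.8
tcp_pos: [0.5647, 0.1193, 0.0998]
eef_rot: [0.999, 0.046, 0.002, -0.0]
contact_force: [-0.4, -0.4, 0.0]
gripper_width: 1.001
```

```bash
python3 -c "
from h import *
to([.57,.1185,.085])"
```

```text
tcp [0.5647 0.1193 0.0998] xdir 5.3 tilt [ 0.003  0.001 -1.   ]
[0.57, 0.1185, 0.085] tool mm [ 5.1  1.3 14.9]
```

Request:
move_arm:
  motion:
    - {"grip": 1,"dx": 4,"dy": 1,"dz": 8,"turn": 0}
    - {"grip": 1,"dx": 2,"dy": 0,"dz": 6,"turn": 0}
    - {"grip": 1,"dx": 0,"dy": 0,"dz": 1,"turn": 0}
    - {"grip": 1,"dx": 0,"dy": 0,"dz": 0,"turn": 0}

```text
time: 5.2
tcp_pos: [0.5713, 0.1194, 0.0867]
eef_rot: [0.999, 0.046, 0.003, -0.001]
contact_force: [0.6, -0.3, -0.5]
gripper_width: 0.996
```

```bash
python3 -c "
from h import *
to([.57,.1185,.085])"
```

```text
tcp [0.5713 0.1194 0.0867] xdir 5.33 tilt [ 0.005  0.001 -1.   ]
[0.57, 0.1185, 0.085] tool mm [-1.4  0.8  1.7]
```

Request:
move_arm:
  motion:
    - {"grip": -1,"dx": -1,"dy": 0,"dz": 2,"turn": 0}
    - {"grip": -1,"dx": 0,"dy": 0,"dz": 0,"turn": 0}
    - {"grip": -1,"dx": 0,"dy": 0,"dz": 0,"turn": 0}
    - {"grip": -1,"dx": 0,"dy": 0,"dz": 0,"turn": 0}
    - {"grip": -1,"dx": 0,"dy": 0,"dz": 0,"turn": 0}

```text
time: 5.7
tcp_pos: [0.571, 0.1178, 0.0866]
eef_rot: [0.999, 0.046, 0.004, 0.0]
contact_force: [-0.5, 6.2, -4.4]
gripper_width: 0.361
```

Request:
move_arm:
  motion:
    - {"grip": -1,"dx": 0,"dy": 0,"dz": 0,"turn": 0}
    - {"grip": -1,"dx": 0,"dy": 0,"dz": 0,"turn": 0}

```text
time: 5.9
tcp_pos: [0.571, 0.118, 0.0866]
eef_rot: [0.999, 0.046, 0.004, 0.0]
contact_force: [0.5, 0.7, -0.5]
gripper_width: 0.361
```

The grip opening is 0.361 (about 31 mm), so the knob is held. I'll pull up gently.

Request:
move_arm:
  motion:
    - {"grip": -1,"dx": 0,"dy": 0,"dz": -2,"turn": 0}
    - {"grip": -1,"dx": 0,"dy": 0,"dz": -2,"turn": 0}
    - {"grip": -1,"dx": 0,"dy": 0,"dz": -3,"turn": 0}

```text
time: 6.2
tcp_pos: [0.5725, 0.1181, 0.093]
eef_rot: [0.999, 0.046, 0.005, -0.0]
contact_force: [8.5, 1.0, -6.4]
gripper_width: 0.364
```

Request:
move_arm:
  motion:
    - {"grip": -1,"dx": 1,"dy": 0,"dz": -2,"turn": 0}
    - {"grip": -1,"dx": 0.5,"dy": 0,"dz": -2,"turn": 0}
    - {"grip": -1,"dx": 0,"dy": 0,"dz": 0,"turn": 0}

```text
time: 6.5
tcp_pos: [0.5737, 0.1182, 0.0969]
eef_rot: [0.999, 0.046, 0.004, -0.0]
contact_force: [1.5, -0.4, -5.2]
gripper_width: 0.365
```

Run:
```python
from h import *
s=manip.state();p,d=grab('wrist','w4')
c=manip.camera_info('wrist');M=np.array(c['mount']);R=Ro.from_quat(s['eef_rot']).as_matrix()
h=[]
v,u=np.mgrid[0:420,0:560];P=np.stack([(u-c['cx'])/c['fx']*d,(v-c['cy'])/c['fy']*d,d],-1)@M[:3,:3].T+M[:3,3]
P=P@R.T+s['tcp_pos']
y=np.radians(5.3);X=np.array([np.cos(y),np.sin(y)]);Y=np.array([-X[1],X[0]])
K=np.array([.5695,.1183]);bx=(P[...,:2]-K)@X-.055;by=(P[...,:2]-K)@Y
for lo in range(-85,60,15):
    m=(d>0)&(bx>lo/1e3)&(bx<lo/1e3+.015)&(abs(by)>.035)&(abs(by)<.08)&(P[...,2]>.06)&(P[...,2]<.125)
    print(lo+7,m.sum(),np.median(P[...,2][m]) if m.any() else 0)
print(s['tcp_pos'],s['contact_force'],s['gripper_width'])
```

```text
-78 2759 0.08970224642444496
-63 4945 0.08881051305533648
-48 5412 0.08775159891780607
-33 5796 0.08665705627279492
-18 6219 0.08559250326327003
-3 6614 0.08450122648128522
12 7079 0.08344526426517153
27 7716 0.08233127842626256
42 8192 0.08126809002809637
57 8861 0.080190191998327
[0.57367262 0.11820178 0.09689154] [ 1.52505315 -0.35372993 -5.1872551 ] 0.36475963730416083
```

View pics/w4.png

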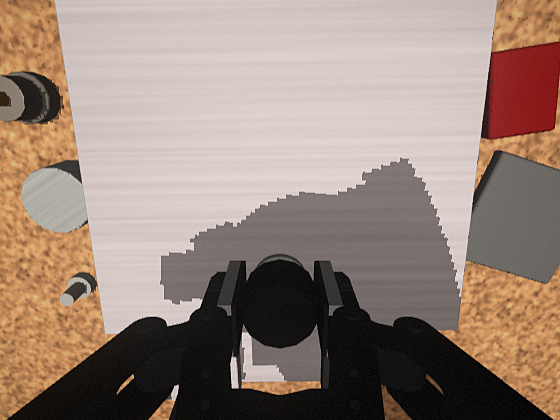

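The lid's slope from depth is 0.070 rad, a gap of about 12 mm. The seal is broken and the pads hold the knob at (280,300). I'll raise it a little more to centre the gap in its range.

Request:
move_arm:
  motion:
    - {"grip": -1,"dx": 0.5,"dy": 0,"dz": -3.5,"turn": 0}
    - {"grip": -1,"dx": 0,"dy": 0,"dz": 0,"turn": 0}
    - {"grip": -1,"dx": 0,"dy": 0,"dz": 0,"turn": 0}
    - {"grip": -1,"dx": 0,"dy": 0,"dz": 0,"turn": 0}
    - {"grip": -1,"dx": 0,"dy": 0,"dz": 0,"turn": 0}

```text
time: 7.05
tcp_pos: [0.5747, 0.1183, 0.1]
eef_rot: [0.999, 0.046, 0.005, -0.0]
contact_force: [3.0, 0.7, -6.0]
gripper_width: 0.361
```

Run:
```python
from h import *
y=np.radians(5.3);X=np.array([np.cos(y),np.sin(y)]);Y=np.array([-X[1],X[0]]);K=np.array([.5695,.1183])
for n in range(2):
    s=manip.state();p,d=grab('wrist',f'w5{n}')
    c=manip.camera_info('wrist');M=np.array(c['mount']);R=Ro.from_quat(s['eef_rot']).as_matrix()
    v,u=np.mgrid[0:420,0:560];P=np.stack([(u-c['cx'])/c['fx']*d,(v-c['cy'])/c['fy']*d,d],-1)@M[:3,:3].T+M[:3,3]
    P=P@R.T+s['tcp_pos'];bx=(P[...,:2]-K)@X-.055;by=(P[...,:2]-K)@Y
    m=(d>0)&(bx>-.075)&(bx<.07)&(abs(by)>.035)&(abs(by)<.08)&(P[...,2]>.07)&(P[...,2]<.115)
    print('slope',np.polyfit(bx[m],P[...,2][m],1),s['time'],s['tcp_pos'],s['contact_force'],s['gripper_width'])
p,d=grab('top','t3')
b=cv2.imread('pics/t3.png');cv2.imwrite('pics/t3c.png',cv2.resize(b[140:280,120:360],None,fx=3,fy=3))
```

```text
slope [-0.09409267  0.08626913] 7.05 [0.57467397 0.11831404 0.10003975] [ 3.03128106  0.70180685 -5.9932122 ] 0.360718918154958
slope [-0.09415679  0.08621028] 7.1 [0.57463729 0.11832395 0.09998881] [ 3.03850803  0.69303992 -5.17098826] 0.3604968090438743
```

View pics/t3c.png

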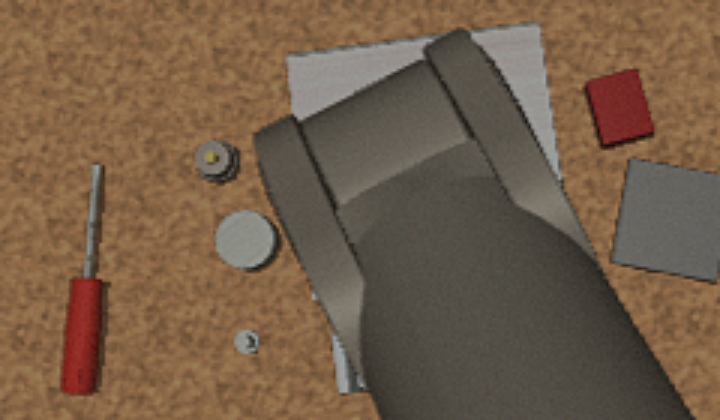

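The gap is about 16 mm (0.094 rad) and steady across two readings. The arm hides the latch in the top view, but the bystanders that can be seen are in place.

```bash
python3 -c "
from station import manip
manip.close_job();print(manip.state()['time'])"
```

```text
the job is handed in; nothing more can be done
the job is handed in; nothing more can be done
```

I pushed the latch left to its end stop, then gripped the lid's knob, pulled until the seal broke, and handed in the job with the lid held ajar. The clock read about 7 s of the 42 s allowed; no verdict was reported.

- **Lid:** the last depth check gave 0.094 rad, a gap of about 16 mm. Two readings 0.05 s apart agreed, so the lid was still. The fingers were still closed on the knob, carrying about 5–6 N.
- **Latch:** it measured about 45 mm of travel in the wrist view after I backed off, which fits the open detent. I couldn't see it again at the end because the arm hid it in the top view.
- **Push force:** pushing the latch peaked at about 52 N on the wrist when it hit the hard stop. Only the closed fingers were pushing, so I don't expect this to count against the 40 N limit for the arm and gripper body.
- **Grip width:** the fingers read about 31 mm on a 34 mm knob head. The knob followed the lift with no sign of slipping.
- **Other objects:** those visible in the last top view looked unmoved. The right-hand stud was outside that picture; I last saw it after the latch push, and the arm never went near it at table height.

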